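# Clear the meter rest and set the pocket meter on it

### The arm

A 6-joint arm with a two-finger parallel gripper is mounted at the origin on the work surface. World frame = base frame: x ahead of the robot, y to its left, z up, the work surface at z = 0. Lengths are in mm, angles in rad, forces in N, time in s.
With the tool pointing down it reaches from about 350 to 975 mm from the base axis. Payload 7.1 kg.
Tool frame: the origin (TCP) lies midway between the tips of the shut fingers; the grasp point (between the pads) lies pinch_z behind it (pinch_z is the distance from the TCP to the grasp point, in mm); z points along the fingers, y is the line along which they close (so a half turn about z gives the same grasp; the last joint's range is limited). The gripper opens to 88 mm and grips with 3 to 60 N. Pads are 20 mm wide; open, the fingers measure 115 mm over their backs; the gripper's body (75 mm by 178 mm) begins 61 mm behind the grasp point.
Start: joints at [1.269, 0.423, 1.63, -0, 1.089, -0.019], TCP at [174.372, 600.166, 222.675] pointing down, gripper open.
Joint ranges: [-3, 3], [-0.9, 2.11], [0.09, 2.58], [-1.31, 4.45], [0.11, 2.69], [-2.54, 2.54]. Speed limits (rad/s): [2.39, 2.39, 3.01, 3.14, 3.14, 3.14].

### API

Orientations are given as a rotation vector (axis times angle).
In Python, from workcell import get_obs, get_image, close_job, pinch_z gives the robot as it stands.
- The arm moves only by the tool jog_arm, never from a script. Its argument "commands" is a list of rows, each a list of 3 entries, a list of its own where there are three numbers: the gripper command: -1 is shut, 1 is fully open, values between are in proportion, then the shift along the tool's x, y, z as a fraction of full scale, then the turn, a rotation vector about the tool's x, y, z as a fraction of full scale. In form: [[gripper, [tx, ty, tz], [rx, ry, rz]], ...]. A call has 1 to 10 rows; each row shifts and turns the commanded pose from where the row before left it, along the tool's axes as they then stand; what a row does not reach is not made up. Full scale, the value 1, is 0.1 m for a shift and 45 degrees for a turn. A row lasts 1/10 s, in which the tool goes at most 50 mm and 8.59 degrees, less where a joint would pass 70% of its speed; a pose out of reach is approached as far as the arm can. A call with a number of a shift or a turn outside -1 to 1 is refused whole. A call with a gripper value outside its range is refused whole. The fingers move at their own pace and stop on an object; the grip force is fixed at half the most. Time passes only in rows, so rows that do not move let the fingers close. It gives the time, the measured TCP pose, the force, the opening and the grip force at its end, in the units of the state.
- get_obs(): the state, without advancing time (a new reading comes with each control period).
- get_image(name): name is "scene" or "top" or "wrist"; returns a dict with "image" (384x512x3 uint8, blue, green, red), "z_map" (384x512 float32, mm along the optical axis (not along the pixel's ray), 0 where there is no reading), "intrinsics" (3x3 intrinsics, pixels), "eye" and "orientation" of the camera in the world; the wrist camera has in their place "mount" (4x4, takes a point from camera to tool coordinates, whose origin is the TCP and whose axes are the flange's). Camera axes: x right, y down, z forward; pixel columns grow to the right and rows downward; lengths in mm; the calibration is good to about 2 mm. The wrist camera is an equidistant fisheye: a pixel r from the principal point sees the ray r / f radians off the axis. A picture is of the moment at which its call begins: read the wrist's pose just before it.
- close_job(): hands the job in; it is judged then, once.
The state is a dict: "t": time; "qpos": joint angles; "qvel": joint speeds; "joint_torque": joint torques, N m; "ee_pos": TCP position; "orientation": TCP orientation; "ft_force": force on the tool from outside, world axes, zero at the start; "moment": the same for the moment, N m; "width": finger opening in mm; "grasp_force": force on a finger pad.
Only numpy, scipy, OpenCV 4.12 (cv2) and the standard library are available. Lean on these libraries where they do the work, as an engineer would, in place of code of your own. Each camera call takes 0.05 s, during which the arm holds its last target. There are 200 camera calls.

### The job

Get the bench ready for measuring. First take the solder pump off the sloped meter rest and stand it, nozzle down, in the empty steel tool pot. Then set the pocket meter on the rest: face outward, screen end up, lying flat along the two ribs and centred across them, its lower end against the lip; leave everything else on the bench where it is and the pot upright near where it stood.

Things in the scene. Friction and masses are not known exactly. Their poses are not given: they have to be found in the camera images.
- cradle: Sloped top of the meter rest, fixed. Two ribs 115 mm long, 8 mm wide, 20 mm gap (36 mm over both), groove 10 mm deep, rising at 40 degrees, with a lip 14 mm high at the lower end. Origin: on the rib tops, centre line, at the lip's inner face, 70 mm above the bench. x runs up the slope (away from the robot, yaw within 25 degrees), y across the ribs, z is the slope's outward normal.
- rest: Foot of the meter rest, fixed: base plate 120 x 90 x 10 mm with a post 34 mm wide under the ribs. Origin: on the bench, 65 mm behind the lip; x points the way the ribs rise.
- pump_center (a point): Solder pump, 200 mm long, 24 mm thick aluminium tube, 70 g. Point: mid-length, on the axis; x runs along the axis to the knob end. White nozzle -100 to -74 mm, tube to +75, thin rod and black knob (18 mm) to +100. It starts in the groove between the ribs, nozzle against the lip, axis 7 mm above the rib tops, its upper 85 mm past the ribs' top end.
- pump_nozzle (a point): The tip of the pump's nozzle, on its axis (-100 mm from pump_center).
- meter_center (a point): Pocket meter: grey plastic box 145 x 58 x 28 mm thick, 260 g, black face with a screen at one end and a dial. Point: the middle of the box, 14 mm above its back. x runs along its length to the screen end, y across its width, z out of its face. It starts lying on its back on the bench.
- pot: Empty open steel tool pot, round, upright, 80 mm outer diameter, 72 mm inside, 100 mm high, inner floor at 5 mm, loose, about 450 g. Origin: centre of its underside; z up along its axis.
- jar: Bystander: closed jar, 52 mm in diameter, 65 mm high. Origin: centre of its underside.
- spool: Bystander: solder spool standing on its flange, 56 mm in diameter, 44 mm high. Origin: centre of its underside.
- adapter: Bystander: black power adapter lying flat, 55 (x) x 95 (y) x 30 mm high, no screen. Origin: centre of its underside.
- mouse: Bystander: black computer mouse 100 x 58 mm, 34 mm high. Origin: centre of its underside.
- tray: Bystander: open grey parts tray 90 (x) x 130 (y) x 35 mm high. Origin: centre of its underside.
- flux: Bystander: white bottle 44 mm in diameter, 115 mm high. Origin: centre of its underside.
- tin: Bystander: small round steel tin 43 mm in diameter, 42 mm high. Origin: centre of its underside.
- webcam: Obstacle fixed to the bench: webcam on a thin post, 225 mm high; foot 64 mm in diameter, head 26 x 60 x 30 mm at the top. Origin: centre of its underside.
There are look-alikes about, which are no part of the job. What is shaped like the part that bears meter_center but purple is not meant.

How it is judged:
By the outcome, as a careful person would: the job done as asked, in the order asked, and still so for the second after the job is handed in, with the robot touching nothing.
It also fails if it takes over 66 s, if anything falls off the work surface, if the arm or the gripper's body presses on something with over 40 N, if the wrist force passes 120 N, or if a joint passes its speed limit or range.

## Working session

There is one attempt and no reset: what is moved stays moved. The work goes in short steps, Python scripts to look and compute and a tool call to move; the robot and the scene stay as the last step left them, time stands still between calls to the robot, and variables do not carry over. Pictures are saved under pics/ and viewed, at most 10 in all, crops included, and the job is handed in when it is done.

Besides the shell and the picture viewer there is one more tool, called after "Request:" as a command line: name --argument value ..., lists and objects as JSON in quotes. jog_arm: Moves the arm, as the interface text tells. Its arguments: {"type":"object","properties":{"commands":{"type":"array","items":{"type":"array"}}},"required":["commands"]}

```bash
mkdir -p pics; ls; cat > h.py <<'E'
import numpy as np, cv2
from scipy.spatial.transform import Rotation as R
from workcell import get_obs, get_image, close_job, pinch_z
def rot(o):
    o=np.array(o,float)
    return o if o.shape==(3,3) else (R.from_rotvec(o).as_matrix() if o.size==3 else R.from_quat(o).as_matrix())
def cloud(d):
    K=np.array(d["intrinsics"]);z=d["z_map"];v,u=np.mgrid[:z.shape[0],:z.shape[1]]
    p=np.stack([(u-K[0,2])/K[0,0]*z,(v-K[1,2])/K[1,1]*z,z],-1)
    P=p@rot(d["orientation"]).T+np.array(d["eye"]);P[z==0]=np.nan
    return P
E
python3 - <<'E'
from h import *
o=get_obs();print(o,pinch_z)
for n in("scene","top"):
    d=get_image(n);print(n,d["eye"],d["orientation"],d["intrinsics"]);np.save(n+".npy",d,allow_pickle=True)
    cv2.imwrite(f"pics/{n}.png",cv2.resize(d["image"],(800,600),interpolation=cv2.INTER_CUBIC))
E
```

```text
pics
{'t': 0.0, 'qpos': array([ 1.26898196e+00,  4.23834542e-01,  1.63074548e+00, -2.49298854e-05,
        1.08858628e+00, -1.90228237e-02]), 'qvel': array([ 0.00071746,  0.00027915,  0.00012422, -0.00067079, -0.00019034,
       -0.00010084]), 'joint_torque': array([-7.45177331e-04, -5.44607449e+01, -2.73680323e+01,  6.44807867e-02,
        2.24716763e-02, -7.56231839e-05]), 'ee_pos': array([174.21900548, 599.6145231 , 221.88383854]), 'orientation': array([-4.42678751e-01, -3.11001472e+00,  2.44550312e-03]), 'ft_force': array([-0.00163291, -0.3893592 ,  0.11001336]), 'moment': array([-0.0266658 ,  0.00088115, -0.03160581]), 'grasp_force': 0.0, 'width': 88.09790374170831} 18.700000000000003
scene [ 962.24051041 -317.09511855  949.44271956] [-2.24187283 -1.20587189  0.38962183] [[406.2637098    0.         252.43941823]
 [  0.         406.2637098  198.20768052]
 [  0.           0.           1.        ]]
top [ 397.8679225    63.32084172 1279.75617343] [-2.21229528  2.21401635 -0.08238304] [[421.01432607   0.         259.04335956]
 [  0.         421.01432607 192.45598052]
 [  0.           0.           1.        ]]
```

View pics/scene.png

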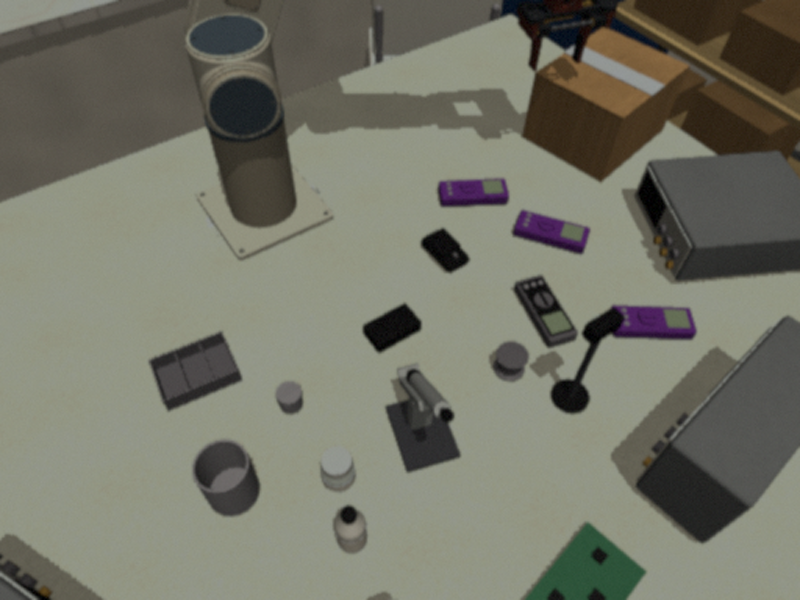

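View pics/top.png

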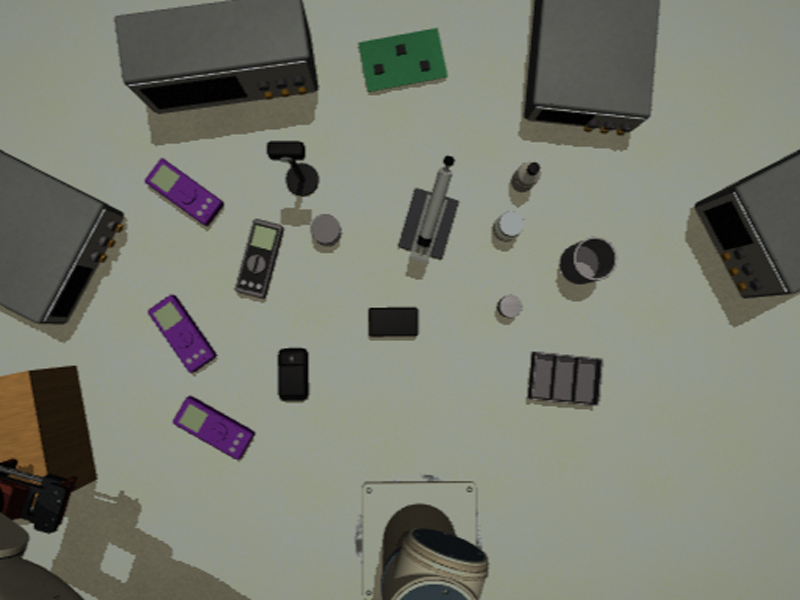

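The scene view shows (in 800x600 pixels) the grey meter at (545,310), purple look-alikes at (473,191), (550,231) and (652,321), the pump on the rest at (427,393), and the pot at (227,476). In the top view the meter is at (260,258), screen end up in the picture. The purple look-alikes are at (184,191), (182,333) and (214,427), and the black adapter and mouse are at (393,322) and (293,374). The pump is at (435,205), nozzle at (424,240), and the pot is at (588,260). Other tube-like or pot-like things are the jar (509,225), flux (525,177) and tin (510,306).

I choose the grey meter at (260,258), the pump at (435,205) and the pot at (588,260).

```bash
python3 - <<'E'
from h import *
T=np.load("top.npy",allow_pickle=True).item();S=np.load("scene.npy",allow_pickle=True).item()
f=512/800
def reg(d,x0,y0,x1,y1):
    s=np.s_[int(y0*f):int(y1*f),int(x0*f):int(x1*f)]
    return cloud(d)[s].reshape(-1,3),d["image"][s].reshape(-1,3)
def table(n,p): print(n,np.round(p,1))
for n,d,b in(("T",T,(225,205,300,310)),("S",S,(505,270,582,352))):
    P,C=reg(d,*b);m=(P[:,2]>15)&(P[:,2]<40)
    r=cv2.minAreaRect(P[m][:,:2].astype(np.float32));print("meter",n,r,np.nanmedian(P[m][:,2]),m.sum())
    top=P[(P[:,2]>22)&(P[:,2]<40)]
    c=top.mean(0);w,v=np.linalg.eigh(np.cov(top[:,:2].T));print(c,np.degrees(np.arctan2(v[1,1],v[0,1])),cv2.minAreaRect(top[:,:2].astype(np.float32)))
    bench=P[(abs(P[:,2])<12)];print("bench z",np.median(bench[:,2]))
for n,d,b in(("T",T,(550,230,630,295)),("S",S,(185,430,270,520))):
    P,C=reg(d,*b);p=P[(P[:,2]>94)&(P[:,2]<106)]
    print("pot",n,cv2.minEnclosingCircle(p[:,:2].astype(np.float32)),p[:,2].mean(),len(p))
for n,d,b in(("T",T,(395,140,465,275)),("S",S,(385,355,465,475))):
    P,C=reg(d,*b);p=P[P[:,2]>80]
    g=C[P[:,2]>80].mean(1)
    # bright tube
    q=p[(p[:,2]>100)]
    c=q.mean(0);w,v=np.linalg.eigh(np.cov(q.T));u=v[:,2]*np.sign(v[2,2])
    t=(q-c)@u;print("pump",n,c,u,"elev",np.degrees(np.arcsin(u[2])),"yaw",np.degrees(np.arctan2(u[1],u[0])),c+u*t.min(),c+u*t.max(),np.sqrt(w),len(q))
    base=P[(P[:,2]>5)&(P[:,2]<16)];print("base",cv2.minAreaRect(base[:,:2].astype(np.float32)))
# webcam etc
P,C=reg(T,265,135,325,200);q=P[P[:,2]>150];print("cam head",q.mean(0),q.min(0),q.max(0))
P,C=reg(T,285,160,322,197);q=P[(P[:,2]>3)&(P[:,2]<30)];print("foot",q.mean(0))
for n,b in dict(tin2=(308,210,345,248),flux=(505,158,545,195),jar=(490,208,526,243),smalltin=(495,290,525,322)).items():
    P,C=reg(T,*b);q=P[P[:,2]>20];print(n,q.mean(0),q.max(0))
d=S["image"][170:225,320:375];t=T["image"][125:200,140:190]
cv2.imwrite("pics/crop.png",np.hstack([cv2.resize(d,(400,400)),cv2.resize(t,(267,400))]))
E
```

```text
meter T ((535.9727783203125, 303.770263671875), (59.9755973815918, 144.0767822265625), 75.57199096679688) 28.90922402222259 968
[534.95620312 302.84325655  29.20881124] 165.68222227005646 ((535.9652099609375, 303.3769226074219), (58.89875793457031, 144.0836181640625), 75.90592193603516)
bench z 0.28795135842460695
meter S ((530.5585327148438, 266.8695983886719), (135.02224731445312, 146.68533325195312), 75.4717788696289) 28.034332773702204 893
[542.55537266 301.07717678  28.46412883] 164.97734120801135 ((530.5585327148438, 266.8695983886719), (135.02224731445312, 146.68533325195312), 75.4717788696289)
bench z -0.3148736768039271
pot T ((527.9529418945312, -317.9866638183594), 39.94403076171875) 99.46671145420638 141
pot S ((530.798828125, -315.7297058105469), 40.94908142089844) 98.28497735930554 239
pump T [614.23539704 -22.94756961 151.27433384] [ 0.73099854 -0.21548551  0.64746206] elev 40.350524544102996 yaw -16.424589300111318 [553.37897305  -5.00816668  97.37241271] [680.41096226 -42.45496178 209.88753953] [ 7.08743722  8.69799492 47.2291893 ] 592
base ((640.5712890625, -20.6700
[... 284 characters left out ...]
212] [ 4.87051705  9.84601152 49.94065057] 507
base ((608.2891235351562, -19.75601577758789), (90.59017181396484, 122.64445495605469), 73.98741912841797)
cam head [688.29263855 223.54433109 220.5751493 ] [674.48584925 194.87004695 151.51523358] [705.65616266 254.92413518 230.56429099]
foot [689.87366707 222.87696174   9.76475934]
tin2 [589.80730572 176.05522567  44.3890607 ] [617.78626806 203.38633767  52.72016092]
flux [ 684.08836566 -198.90036259   76.67648236] [ 709.55746948 -182.66027982  120.38995866]
jar [ 594.64183116 -169.05813613   57.52164637] [ 621.0981288  -146.23091822   70.51713112]
smalltin [ 443.95188101 -173.30629645   42.04182168] [ 463.65421311 -153.55907139   47.80423713]
```

View pics/crop.png

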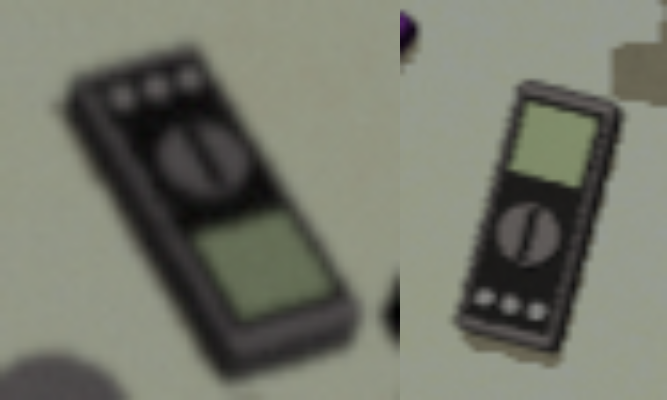

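The left half of the crop shows the meter in the scene view, the right half in the top view. It has a grey body, a black face with the dial mid-body and a green screen at the +x end. It isn't purple, so the choice is right.

Next I move above the upper end of the pump.

Request:
jog_arm --commands '[[1, [-0.32, -0.24, -0.05], [0, 0, 0]], [1, [-0.32, -0.24, -0.05], [0, 0, 0]], [1, [-0.32, -0.24, -0.05], [0, 0, 0]], [1, [-0.32, -0.24, -0.05], [0, 0, 0]], [1, [-0.32, -0.24, -0.05], [0, 0, 0]], [1, [-0.32, -0.24, -0.05], [0, 0, 0]], [1, [-0.32, -0.24, -0.05], [0, 0, 0]], [1, [-0.32, -0.24, -0.05], [0, 0, 0]], [1, [-0.32, -0.24, -0.05], [0, 0, 0]], [1, [-0.32, -0.24, -0.05], [0, 0, 0]]]'

```text
t: 1.1
ee_pos: [415.3, 278.9, 272.7]
orientation: [-0.443, -3.11, 0.0]
ft_force: [1.2, 0.0, 0.8]
width: 87.7
grasp_force: 0.0
```

Request:
jog_arm --commands '[[1, [-0.32, -0.24, 0], [0, 0, 0]], [1, [-0.32, -0.24, 0], [0, 0, 0]], [1, [-0.32, -0.24, 0], [0, 0, 0]], [1, [-0.32, -0.24, 0], [0, 0, 0]], [1, [-0.32, -0.24, 0], [0, 0, 0]], [1, [-0.32, -0.24, 0], [0, 0, 0]], [1, [-0.32, -0.24, 0], [0, 0, 0]], [1, [-0.3, -0.24, 0], [0, 0, 0]], [1, [0, 0, 0], [0, 0, 0]], [1, [0, 0, 0], [0, 0, 0]]]'

```text
t: 2.1
ee_pos: [604.7, 24.6, 272.0]
orientation: [-0.445, -3.108, -0.0]
ft_force: [0.3, 0.3, 0.3]
width: 88.0
grasp_force: 0.0
```

```bash
cat >> h.py <<'E'
def wrist(name=None):
    o=get_obs();d=get_image("wrist");K=np.array(d["intrinsics"]);z=d["z_map"];v,u=np.mgrid[:z.shape[0],:z.shape[1]]
    a,b=(u-K[0,2])/K[0,0],(v-K[1,2])/K[1,1];r=np.hypot(a,b)+1e-9;k=np.tan(np.minimum(r,1.5))/r
    p=np.stack([a*k*z,b*k*z,z,np.ones_like(z)],-1)
    M=np.eye(4);M[:3,:3]=rot(o["orientation"]);M[:3,3]=o["ee_pos"]
    P=(p@(M@np.array(d["mount"])).T)[...,:3];P[z==0]=np.nan
    if name: cv2.imwrite(f"pics/{name}.png",d["image"])
    return o,d["image"],P
def goto(o,pos,Rm,n=None):
    "tool-frame shift (units of 100mm) and turn (units of 45deg) to target"
    Ro=rot(o["orientation"])
    return np.round(Ro.T@(np.array(pos)-o["ee_pos"])/100,3),np.round(R.from_matrix(Ro.T@Rm).as_rotvec()/np.radians(45),3)
E
python3 - <<'E'
from h import *
o,im,P=wrist("w1");np.savez("w1",im=im,P=P)
print(o["qpos"],o["ee_pos"])
ok=np.isfinite(P).all(-1)
m=ok&(P[...,2]>60)&(P[...,2]<240)&(abs(P[...,0]-615)<110)&(abs(P[...,1]+20)<60)
print(m.sum())
for z in range(65,220,15):
    q=P[m&(abs(P[...,2]-z)<7)]
    if len(q): print(z,len(q),q.mean(0).round(1),q.min(0).round(0),q.max(0).round(0))
E
```

```text
[ 2.08467536e-02  3.43462847e-01  1.62923591e+00  2.74408515e-04
  1.17034739e+00 -1.26555085e+00] [604.73929063  24.58952752 271.9650702 ]
4753
65 163 [5.514e+02 4.000e-01 6.760e+01] [534. -19.  60.] [608.  16.  72.]
80 493 [541.8  -1.3  79.1] [523. -23.  73.] [609.  19.  87.]
95 264 [564.3  -3.8  95.3] [543. -29.  88.] [595.  10. 102.]
110 567 [572.   -8.4 110.5] [550. -35. 103.] [620.   5. 117.]
125 590 [588.3 -13.9 125.1] [566. -39. 118.] [637.  -1. 132.]
140 659 [605.5 -18.4 139.6] [584. -46. 133.] [639.  -5. 147.]
155 467 [614.7 -21.8 155.1] [602. -38. 148.] [638. -12. 162.]
170 509 [631.6 -26.8 169.9] [618. -43. 163.] [656. -17. 177.]
185 575 [650.3 -32.7 185.4] [635. -49. 178.] [672. -23. 192.]
200 167 [659.9 -36.4 194.7] [652. -46. 193.] [672. -28. 198.]
```

View pics/w1.png

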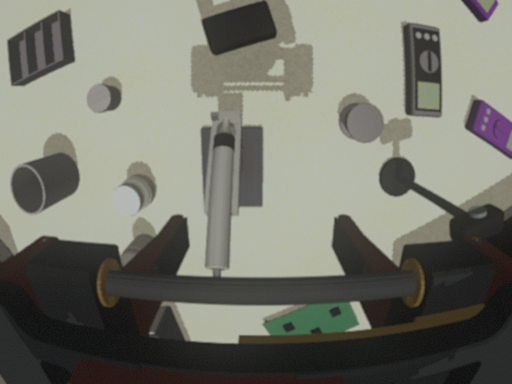

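The wrist view shows the pump lying on the ribs with its tube from (225,145) to (217,265). The meter with its screen is at (423,70) and the pot at (45,182).

Next I line up over the tube and go down.

Request:
jog_arm --commands '[[1, [-0.29, -0.21, 0], [0, 0, 0]], [1, [-0.29, -0.21, 0], [0, 0, 0]], [1, [0, 0, 0], [0, 0, 0]], [1, [0, 0, 0.3], [0, 0, 0]], [1, [0, 0, 0.3], [0, 0, 0]], [1, [0, 0, 0.3], [0, 0, 0]], [1, [0, 0, 0.3], [0, 0, 0]], [1, [0, 0, 0], [0, 0, 0]], [1, [0, 0, 0], [0, 0, 0]]]'

```text
t: 3.05
ee_pos: [648.4, -30.1, 153.0]
orientation: [-0.441, -3.109, -0.0]
ft_force: [-0.3, 0.7, 0.0]
width: 87.7
grasp_force: 0.0
```

Request:
jog_arm --commands '[[-1, [0, 0, 0], [0, 0, 0]], [-1, [0, 0, 0], [0, 0, 0]], [-1, [0, 0, 0], [0, 0, 0]], [-1, [0, 0, 0], [0, 0, 0]], [-1, [0, 0, 0], [0, 0, 0]], [-1, [0, 0, 0], [0, 0, 0]], [-1, [0, 0, 0], [0, 0, 0]], [-1, [0, 0, 0], [0, 0, 0]]]'

```text
t: 3.85
ee_pos: [649.0, -31.4, 152.6]
orientation: [-0.443, -3.11, 0.0]
ft_force: [-0.7, 0.4, -0.0]
width: 27.2
grasp_force: 0.0
```

Request:
jog_arm --commands '[[-1, [0, 0, 0], [0, 0, 0]], [-1, [0, 0, 0], [0, 0, 0]], [-1, [0, 0, 0], [0, 0, 0]], [-1, [0, 0, 0], [0, 0, 0]]]'

```text
t: 4.25
ee_pos: [648.8, -31.5, 152.6]
orientation: [-0.443, -3.11, 0.0]
ft_force: [-0.1, -1.3, 0.1]
width: 23.4
grasp_force: 30.0
```

Request:
jog_arm --commands '[[-1, [0, 0, -0.15], [0, 0, 0]], [-1, [0, 0, -0.3], [0, 0, 0]], [-1, [0, 0, -0.3], [0, 0, 0]], [-1, [0, 0, -0.3], [0, 0, 0]], [-1, [0, 0, -0.3], [0, 0, 0]], [-1, [0, 0, -0.2], [0, 0, 0]], [-1, [0.2, -0.3, 0], [0, 0, 0]], [-1, [0.2, -0.3, 0], [0, 0, 0]], [-1, [0, -0.3, 0], [0, 0, 0]], [-1, [0, -0.3, 0], [0, 0, 0]]]'

```text
t: 5.25
ee_pos: [576.5, -136.0, 309.2]
orientation: [0.442, 3.109, 0.0]
ft_force: [0.2, -0.3, -0.0]
width: 23.1
grasp_force: 30.0
```

Request:
jog_arm --commands '[[-1, [0, -0.3, 0], [0, 0, 0]], [-1, [0, -0.3, 0], [0, 0, 0]], [-1, [0, -0.3, 0], [0, -0.13, 0]], [-1, [0, -0.3, 0], [0, -0.13, 0]], [-1, [0, -0.3, 0], [0, -0.13, 0]], [-1, [0, 0, 0], [0, -0.13, 0]], [-1, [0, 0, 0], [0, -0.13, 0]], [-1, [0, 0, 0], [0, -0.13, 0]], [-1, [0, 0, 0], [0, 0, 0]], [-1, [0, 0, 0], [0, 0, 0]]]'

```text
t: 6.25
ee_pos: [535.4, -279.5, 308.7]
orientation: [0.357, 2.508, -0.113]
ft_force: [-0.2, -0.9, 0.5]
width: 23.0
grasp_force: 30.0
```

```bash
python3 - <<'E'
from h import *
o,im,P=wrist();T=get_image("top");S=get_image("scene");print(o["qpos"],o["ee_pos"],o["width"],o["grasp_force"])
Ro=rot(o["orientation"]);print(Ro.round(3).tolist())
# pump points: near the tool, in scene view
g=np.array(o["ee_pos"])-18.7*Ro[:,2]
for n,d in(("S",S),("T",T)):
    Q=cloud(d);m=np.isfinite(Q).all(-1)&(np.linalg.norm(Q-g,axis=-1)<160)&(Q[...,2]<g[2]-15)&(Q[...,2]>90)&(np.hypot(Q[...,0]-g[0],Q[...,1]-g[1])<80)
    q=Q[m];print(n,len(q),q.min(0),q.max(0))
    if len(q)>20:
        c=q.mean(0);w,v=np.linalg.eigh(np.cov(q.T));u=v[:,2]*np.sign(v[2,2]);print(c,u,np.sqrt(w))
cv2.imwrite("pics/hold.png",np.hstack([S["image"][150:384,50:400],np.pad(T["image"][0:234,250:512],((0,0),(0,0),(0,0)))]))
print("goto",goto(o,[565.7,-327.7,290],Ro))
E
```

```text
[-0.59026586  0.09049573  2.00767626  0.38264867  0.48447782 -2.16713076] [ 535.36219389 -279.52323312  308.68291269] 23.00157500598212 29.99789535999298
[[-0.786, 0.279, 0.551], [0.229, 0.96, -0.16], [-0.574, 0.0, -0.819]]
S 197 [ 497.39509387 -288.92270094  204.04381582] [ 533.30628356 -257.15763817  308.9029275 ]
[ 518.16973023 -272.68812364  256.05209565] [ 0.25561196 -0.1112026   0.9603627 ] [ 2.50522961  6.23854139 31.98620617]
T 35 [ 493.17028367 -264.32653209  230.441562  ] [ 512.88267479 -257.99763475  267.80044458]
[ 502.31826448 -261.08878452  247.89142141] [ 0.34517625 -0.03228416  0.93798246] [ 1.35778298  4.19592226 11.14217154]
goto (array([-0.241, -0.378,  0.397]), array([0., 0., 0.]))
```

View pics/hold.png

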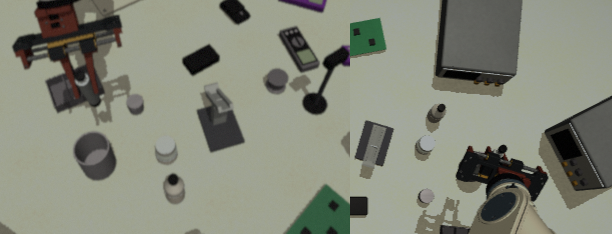

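The scene crop shows the pump hanging from the gripper, nozzle at about (97,100). The pot at (95,155) hasn't moved and the rest is clear at (220,120). Next I go over the pot.

Request:
jog_arm --commands '[[-1, [-0.12, -0.19, 0.2], [0, 0, 0]], [-1, [-0.12, -0.19, 0.2], [0, 0, 0]], [-1, [0, 0, 0], [0, 0, 0]], [-1, [0, 0, 0], [0, 0, 0]], [-1, [0.12, 0, 0.17], [0, 0, 0]], [-1, [0.12, 0, 0.17], [0, 0, 0]], [-1, [0, 0, 0], [0, 0, 0]], [-1, [0, 0, 0], [0, 0, 0]]]'

```text
t: 7.2
ee_pos: [565.6, -327.3, 247.6]
orientation: [0.356, 2.508, -0.112]
ft_force: [1.0, -0.2, -0.8]
width: 23.8
grasp_force: 30.0
```

```bash
python3 - <<'E'
from h import *
o=get_obs();S=get_image("scene");print(o["qpos"],o["ee_pos"])
Ro=rot(o["orientation"]);g=np.array(o["ee_pos"])-18.7*Ro[:,2]
f=np.array([.96,-.279,0]);u=np.cos(np.radians(75))*f+[0,0,np.sin(np.radians(75))];print("nozzle",g-145*u)
Q=cloud(S);p=Q[np.isfinite(Q).all(-1)&(abs(Q[...,2]-99)<5)&(np.hypot(Q[...,0]-529,Q[...,1]+317)<50)]
print("pot",cv2.minEnclosingCircle(p[:,:2].astype(np.float32)))
cv2.imwrite("pics/over.png",cv2.resize(S["image"][230:350,80:240],(640,480)))
print(goto(o,[565.7,-327.7,134],Ro))
E
```

```text
[-0.63802353  0.25868011  1.9639212   0.55426975  0.39069501 -2.3856904 ] [ 565.62914657 -327.32115045  247.60787197]
nozzle [ 519.27787071 -313.86205976  122.85158169]
pot ((530.2368774414062, -317.6297912597656), 40.71516418457031)
(array([ 0.652, -0.004,  0.931]), array([0., 0., 0.]))
```

View pics/over.png

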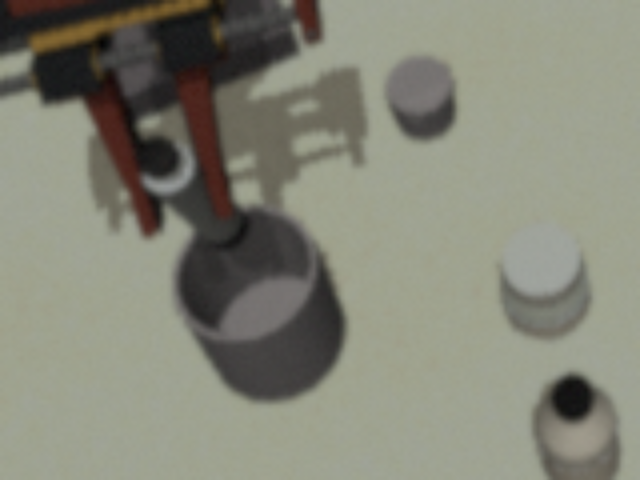

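The picture shows the pump above the pot, nozzle over its mouth at about (225,235) and the rim centred near (250,275). Joint 6 is near its limit, so I yaw the tool 16° about the vertical before going down.

```bash
python3 - <<'E'
from h import *
o=get_obs();Ro=rot(o["orientation"]);a=np.radians(-32);f=np.array([np.cos(a),np.sin(a),0])
Rm=R.from_euler("z",-16,degrees=True).as_matrix()@Ro
noz=np.array([529.5,-317,0])-10*f
u=np.cos(np.radians(75))*f+[0,0,np.sin(np.radians(75))]
for z in(125,9):
    t=noz+[0,0,z]+145*u+18.7*Rm[:,2];print(z,t,goto(o,t,Rm))
E
```

```text
125 [ 561.95882449 -337.32836855  249.77233458] (array([ 0.002, -0.103, -0.018]), array([0.205, 0.   , 0.291]))
9 [ 561.95882449 -337.32836855  133.77233458] (array([ 0.67 , -0.103,  0.93 ]), array([0.205, 0.   , 0.291]))
```

Request:
jog_arm --commands '[[-1, [0, -0.034, -0.006], [0.068, 0, 0.097]], [-1, [0, -0.034, -0.006], [0.068, 0, 0.097]], [-1, [0, -0.034, -0.006], [0.068, 0, 0.097]], [-1, [0, 0, 0], [0, 0, 0]], [-1, [0, 0, 0], [0, 0, 0]]]'

```text
t: 7.75
ee_pos: [561.7, -335.1, 248.9]
orientation: [0.64, 2.462, -0.203]
ft_force: [0.2, -0.4, -0.9]
width: 23.4
grasp_force: 30.0
```

Request:
jog_arm --commands '[[-1, [0.067, 0, 0.095], [0, 0, 0]], [-1, [0.067, 0, 0.095], [0, 0, 0]], [-1, [0.067, 0, 0.095], [0, 0, 0]], [-1, [0.067, 0, 0.095], [0, 0, 0]], [-1, [0, 0, 0], [0, 0, 0]], [-1, [0, 0, 0], [0, 0, 0]]]'

```text
t: 8.35
ee_pos: [560.6, -335.1, 200.2]
orientation: [0.645, 2.464, -0.203]
ft_force: [0.2, -0.1, -0.9]
width: 23.4
grasp_force: 30.0
```

```bash
python3 - <<'E'
from h import *
o=get_obs();S=get_image("scene");print(o["qpos"],o["ee_pos"],o["orientation"],o["ft_force"])
Ro=rot(o["orientation"]);print(goto(o,[562,-337.3,134],Ro))
cv2.imwrite("pics/in.png",cv2.resize(S["image"][230:350,80:240],(640,480)))
E
```

```text
[-0.57335176  0.32519932  2.00960806  0.17121523  0.20367339 -1.78909307] [ 560.5597604  -335.0901272   200.20732989] [ 0.64500811  2.46417568 -0.20262079] [ 0.23204804 -0.12413015 -0.8863899 ]
(array([ 0.358, -0.012,  0.557]), array([0., 0., 0.]))
```

View pics/in.png

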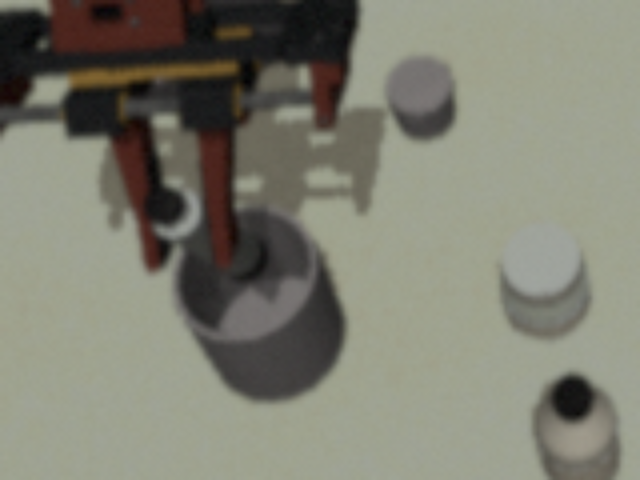

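The nozzle is inside the pot mouth at about (245,260). Joint 5 is getting small, so I lean the pump 6° more while lowering it and stop just above the floor.

```bash
python3 - <<'E'
from h import *
o=get_obs();Ro=rot(o["orientation"]);z=Ro[:,2];f=np.array([z[0],z[1],0]);f/=np.linalg.norm(f);print(np.degrees(np.arctan2(f[1],f[0])),np.degrees(np.arccos(-z[2])))
Rm=Ro@R.from_euler("y",6,degrees=True).as_matrix()
e=np.radians(69);u=np.cos(e)*f+[0,0,np.sin(e)]
for zz in(40,16):
    t=np.array([529.5,-317,zz])-14*f+145*u+18.7*Rm[:,2];print(t,goto(o,t,Rm), goto(o,t,Ro))
E
```

```text
-29.394021865078432 34.83876772819197
[ 570.43381464 -340.06180852  158.98832689] (array([0.152, 0.005, 0.405]), array([0.   , 0.133, 0.   ])) (array([0.152, 0.005, 0.405]), array([0., 0., 0.]))
[ 570.43381464 -340.06180852  134.98832689] (array([0.289, 0.006, 0.602]), array([0.   , 0.133, 0.   ])) (array([0.289, 0.006, 0.602]), array([0., 0., 0.]))
```

Request:
jog_arm --commands '[[-1, [0.03, 0, 0.08], [0, 0.027, 0]], [-1, [0.03, 0, 0.08], [0, 0.027, 0]], [-1, [0.03, 0, 0.08], [0, 0.027, 0]], [-1, [0.03, 0, 0.08], [0, 0.027, 0]], [-1, [0.03, 0, 0.085], [0, 0.027, 0]], [-1, [0, 0, 0], [0, 0, 0]], [-1, [0, 0, 0], [0, 0, 0]]]'

```text
t: 9.1
ee_pos: [568.6, -339.6, 158.4]
orientation: [0.671, 2.565, -0.173]
ft_force: [-0.4, -0.5, -1.2]
width: 23.2
grasp_force: 30.0
```

```bash
python3 - <<'E'
from h import *
o=get_obs();print(o["qpos"],o["ee_pos"],o["ft_force"]);print(goto(o,[570,-340,135],rot(o["orientation"])))
E
```

```text
[-0.56882639  0.41308961  1.94508068  0.09586438  0.2837815  -1.7129047 ] [ 568.61690846 -339.5513689   158.37897976] [-0.42243817 -0.45837525 -1.17377381]
(array([0.1  , 0.003, 0.212]), array([0., 0., 0.]))
```

Request:
jog_arm --commands '[[-1, [0.03, 0, 0.07], [0, 0, 0]], [-1, [0.04, 0, 0.07], [0, 0, 0]], [-1, [0.03, 0, 0.07], [0, 0, 0]], [-1, [0, 0, 0], [0, 0, 0]], [-1, [0, 0, 0], [0, 0, 0]]]'

```text
t: 9.6
ee_pos: [569.6, -340.2, 135.2]
orientation: [0.671, 2.565, -0.173]
ft_force: [0.0, -0.8, -0.1]
width: 23.2
grasp_force: 30.0
```

```bash
python3 - <<'E'
from h import *
o=get_obs();print(o["qpos"],o["ee_pos"],o["ft_force"]);S=get_image("scene")
Q=cloud(S);p=Q[np.isfinite(Q).all(-1)&(abs(Q[...,2]-99)<5)&(np.hypot(Q[...,0]-529,Q[...,1]+317)<50)]
print("pot",cv2.minEnclosingCircle(p[:,:2].astype(np.float32)))
E
```

```text
[-0.56881082  0.45406949  1.95282177  0.11486126  0.2353605  -1.73238835] [ 569.61455515 -340.20401641  135.15967472] [ 0.00328311 -0.84015902 -0.08136874]
pot ((531.0549926757812, -317.1835021972656), 40.139122009277344)
```

Request:
jog_arm --commands '[[-1, [0.017, 0, 0.03], [0, 0, 0]], [-1, [0.017, 0, 0.03], [0, 0, 0]], [-1, [0, 0, 0], [0, 0, 0]], [0, [0, 0, 0], [0, 0, 0]], [0, [0, 0, 0], [0, 0, 0]], [0, [0, 0, 0], [0, 0, 0]], [0, [0, 0, 0], [0, 0, 0]], [0, [0, 0, 0], [0, 0, 0]], [0, [0, 0, 0], [0, 0, 0]]]'

```text
t: 10.55
ee_pos: [569.7, -340.2, 128.7]
orientation: [0.671, 2.564, -0.173]
ft_force: [-0.6, 0.2, 0.2]
width: 44.2
grasp_force: 0.0
```

Request:
jog_arm --commands '[[0.6, [0, 0, 0], [0, 0, 0]], [0.6, [0, 0, 0], [0, 0, 0]], [0.6, [0, 0, -0.1], [0, 0, 0]], [0.6, [0, 0, -0.3], [0, 0, 0]], [0.6, [0, 0, -0.3], [0, 0, 0]], [0.6, [0, 0, -0.4], [0, 0, 0]], [0.6, [0, 0, -0.4], [0, 0, 0]], [0.6, [0, 0, -0.3], [0, 0, 0]], [0.6, [0, 0, 0], [0, 0, 0]]]'

```text
t: 11.45
ee_pos: [494.4, -297.9, 291.3]
orientation: [0.669, 2.557, -0.176]
ft_force: [0.5, 0.4, 0.0]
width: 70.4
grasp_force: 0.0
```

```bash
python3 - <<'E'
from h import *
o,im,P=wrist();print(o["qpos"],o["ee_pos"],o["ft_force"],o["width"]);S=get_image("scene")
Q=cloud(S);m=np.isfinite(Q).all(-1)&(np.hypot(Q[...,0]-529,Q[...,1]+317)<90)
p=Q[m&(abs(Q[...,2]-99)<4)&(np.hypot(Q[...,0]-529,Q[...,1]+317)<46)];print("pot",cv2.minEnclosingCircle(p[:,:2].astype(np.float32)))
q=Q[m&(Q[...,2]>112)&(Q[...,2]<205)];print(q.min(0),q.max(0));c=q.mean(0);w,v=np.linalg.eigh(np.cov(q.T));print(c,v[:,2],np.sqrt(w))
a=cv2.resize(S["image"][210:350,80:240],(457,400));cv2.imwrite("pics/done1.png",a)
E
```

```text
[-0.58020023  0.08333379  2.01720672  0.06311761  0.53348789 -1.68497059] [ 494.38331767 -297.94168765  291.30534121] [0.5435441  0.36345096 0.01084252] 70.37830962884219
pot ((530.3961181640625, -317.3302307128906), 40.62575149536133)
[ 546.83698933 -354.7643599   112.15981885] [ 592.51190512 -319.98545288  192.18281521]
[ 576.70104309 -337.37296038  164.42759243] [-0.32109152  0.32021462 -0.89127035] [ 4.21361803  6.12104185 25.29316274]
```

View pics/done1.png

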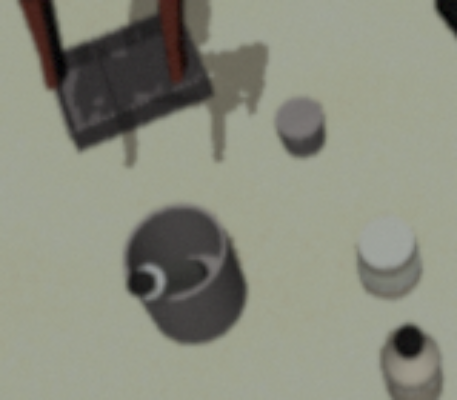

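The pump now stands nozzle down in the pot, leaning on the rim with its knob at (145,282). The pot hasn't moved. Next I refine the rest and meter poses, and fit a small arm model so I can choose a tilt the wrist can reach.

```bash
cat > kin.py <<'E'
from h import *
from scipy.optimize import least_squares
D=[([1.26898,.423834,1.630745,0,1.088586,-.019023],[174.2,599.6,221.9]),([.020847,.343463,1.629236,.000274,1.170347,-1.265551],[604.7,24.6,272]),
([-.590266,.090496,2.007676,.382649,.484478,-2.167131],[535.36,-279.52,308.68]),([-.638024,.25868,1.963921,.55427,.390695,-2.38569],[565.63,-327.32,247.6]),
([-.573352,.325199,2.009608,.171215,.203673,-1.789093],[560.56,-335.09,200.2]),([-.568826,.41309,1.945081,.095864,.283782,-1.712905],[568.62,-339.55,158.38]),
([-.568811,.454069,1.952822,.114861,.23536,-1.732388],[569.6,-340.2,135.2]),([-.5802,.083334,2.017207,.063118,.533488,-1.684971],[494.38,-297.94,291.3])]
def fk(q,p):
    h,L1,a,L2,Lt,r0=p
    ry=lambda t:R.from_euler("y",t);rz=lambda t:R.from_euler("z",t)
    A=rz(q[0]);P=np.array([0,0,h])+A.apply([r0,0,0]);A=A*ry(q[1]);P=P+A.apply([0,0,L1]);A=A*ry(q[2]);P=P+A.apply([a,0,L2])
    A=A*rz(q[3])*ry(q[4])*rz(q[5]);return P+A.apply([0,0,Lt]),A
s=least_squares(lambda p:np.ravel([fk(q,p)[0]-x for q,x in D]),[270,485,0,480,270,0])
p=s.x
lo=np.array([-3,-.9,.09,-1.31,.11,-2.54]);hi=np.array([3,2.11,2.58,4.45,2.69,2.54])
def C(): # tool = A*const
    return fk(D[0][0],p)[1].inv()*R.from_rotvec([-.442678,-3.110015,.002446])
def ik(pos,Rm,q0):
    c=C();T=R.from_matrix(Rm)
    f=lambda q:np.r_[(fk(q,p)[0]-pos)/100,(T.inv()*fk(q,p)[1]*c).as_rotvec()]
    r=least_squares(f,np.clip(q0,lo+.01,hi-.01),bounds=(lo,hi));return r.x,np.abs(r.fun).max()
def tool(yaw,tilt): # f heading yaw deg, forward tilt deg
    return R.from_euler("z",yaw,degrees=True).as_matrix()@np.array([[-1,0,0],[0,1,0],[0,0,-1.]])@R.from_euler("y",-tilt,degrees=True).as_matrix()
E
python3 - <<'E'
from kin import *
print(p.round(1),np.abs(s.fun).max(),C().as_rotvec())
print((tool(-16.2,0)-rot([-.442678,-3.110015,.002446])).round(2).tolist())
for tg in(-25,-18,-10,0):
    for yaw in(-16,):
        cr=np.array([546,-2,70]);f=np.array([np.cos(np.radians(-16)),np.sin(np.radians(-16)),0]);n=-np.sin(np.radians(40))*f+[0,0,np.cos(np.radians(40))];x=np.cos(np.radians(40))*f+[0,0,np.sin(np.radians(40))]
        Rc=tool(-16,40+tg);g=cr+72.5*x+24*n
        print(tg,"cradle",[np.round(v,2) for v in ik(g+18.7*Rc[:,2],Rc,[0,.5,1.9,-.3,.4,-1.3])],"bench",[np.round(v,2) for v in ik(np.array([536,303,24])+18.7*tool(-14.3,tg)[:,2],tool(-14.3,tg),[.5,.5,1.6,0,1.1,-.8])])
T=get_image("top");S=get_image("scene")
f2=np.array([.96,-.279]);l2=np.array([.279,.96])
for nm,d in(("T",T),("S",S)):
    Q=cloud(d);m=np.isfinite(Q).all(-1)&(np.hypot(Q[...,0]-590,Q[...,1]+15)<90)
    q=Q[m];a=(q[:,:2]-[546,-2])@f2;b=(q[:,:2]-[546,-2])@l2
    top=abs(q[:,2]-(70+a*.839))<4;k=top&(a>8)&(a<80)
    print(nm,k.sum(),"lat by a",[(i,np.round([b[k&(abs(a-i)<10)].min(),b[k&(abs(a-i)<10)].max(),np.median((q[:,2]-70-a*.839)[k&(abs(a-i)<10)])],1)) for i in(20,40,60,75)])
    k=(abs(a)<25)&(q[:,2]>60);[print("lip a",i,np.round(q[k&(abs(a-i)<2)][:,2].max() if (k&(abs(a-i)<2)).any() else np.nan,1)) for i in range(-24,12,4)]
    base=q[(q[:,2]>5)&(q[:,2]<15)];print("base",cv2.minAreaRect(base[:,:2].astype(np.float32)))
E
```

```text
[359.9 612.4 122.3 524.2 349.8 -35.7] 11.9085705693368 [ 1.90715978e-05 -1.59128160e-05  1.57078249e+00]
[[-0.0, -0.0, 0.0], [-0.0, 0.0, 0.0], [-0.0, 0.0, -0.0]]
-25 cradle [array([ 0.02,  0.44,  1.93, -0.15,  0.53, -1.15]), np.float64(0.0)] bench [array([ 0.38,  0.84,  1.47,  0.27,  1.2 , -1.09]), np.float64(0.0)]
-18 cradle [array([ 0.05,  0.42,  2.01, -0.34,  0.37, -0.95]), np.float64(0.0)] bench [array([ 0.41,  0.79,  1.54,  0.22,  1.07, -1.04]), np.float64(0.0)]
-10 cradle [array([ 0.08,  0.43,  2.09, -0.93,  0.22, -0.34]), np.float64(0.0)] bench [array([ 0.45,  0.74,  1.62,  0.14,  0.91, -0.96]), np.float64(0.0)]
0 cradle [array([ 0.1 ,  0.43,  2.11, -1.31,  0.23,  0.06]), np.float64(0.12)] bench [array([ 0.51,  0.7 ,  1.71,  0.  ,  0.73, -0.81]), np.float64(0.0)]
T 61 lat by a [(20, array([-19.3,  14.9,   0.3])), (40, array([-17.6,  16.6,   1.8])), (60, array([-19. ,  16.3,   1.8])), (75, array([-17.4,  13.8,   2.7]))]
lip a -24 nan
lip a -20 85.7
lip a -16 84.6
lip a -12 81.3
lip a -8 77.4
lip a -4 76.9
lip a 0 79.9
lip a 4 85.8
lip a 8 88.2
base ((602.6251220703125, -14.208045959472656), (150.8809814453125, 167.272216796875), 10.27389144897461)
S 101 lat by a [(20, array([-18.2,  16.5,   3.2])), (40, array([-18.4,  17.2,   2.8])), (60, array([-18. ,  17.4,   3. ])), (75, array([-18. ,  17.4,   2.9]))]
lip a -24 nan
lip a -20 77.1
lip a -16 80.7
lip a -12 82.3
lip a -8 80.3
lip a -4 72.9
lip a 0 75.5
lip a 4 78.6
lip a 8 80.9
base ((610.4432373046875, -13.822013854980469), (103.68795776367188, 121.40718841552734), 73.40453338623047)
```

```bash
python3 - <<'E'
from kin import *
o=get_obs();Rg=tool(-14.3,-20);print(goto(o,o["ee_pos"],Rg))
g=np.array([536,303,24.])+18.7*Rg[:,2];h=g-110*Rg[:,2];print("grasp",g,"hover",h)
print("after turn:",np.round(Rg.T@(h+[0,0,60]-o["ee_pos"])/100,3))
E
```

```text
(array([0., 0., 0.]), array([-0.027,  1.075, -0.344]))
grasp [529.80239178 304.57975053   6.42774799] hover [566.25891071 295.28710038 109.79393628]
after turn: [0.322 5.923 1.347]
```

Request:
jog_arm --commands '[[1, [0, 0, 0], [0, 0.15, -0.049]], [1, [0, 0, 0], [0, 0.154, -0.049]], [1, [0, 0, 0], [0, 0.154, -0.049]], [1, [0, 0, 0], [0, 0.154, -0.049]], [1, [0, 0, 0], [0, 0.154, -0.049]], [1, [0, 0, 0], [0, 0.154, -0.049]], [1, [0, 0, 0], [0, 0.154, -0.049]], [1, [0, 0, 0], [0, 0, 0]], [1, [0, 0, 0], [0, 0, 0]]]'

```text
t: 12.55
ee_pos: [494.3, -297.5, 284.0]
orientation: [-0.356, -2.768, -0.034]
ft_force: [-0.3, -0.4, -0.2]
width: 87.7
grasp_force: 0.0
```

Request:
jog_arm --commands '[[1, [0, 0.4, 0], [0, 0, 0]], [1, [0, 0.4, 0], [0, 0, 0]], [1, [0, 0.4, 0], [0, 0, 0]], [1, [0, 0.4, 0], [0, 0, 0]], [1, [0, 0.4, 0], [0, 0, 0]], [1, [0, 0.4, 0], [0, 0, 0]], [1, [0, 0.4, 0], [0, 0, 0]], [1, [0, 0.4, 0], [0, 0, 0]], [1, [0, 0.4, 0], [0, 0, 0]], [1, [0, 0.4, 0], [0, 0, 0]]]'

```text
t: 13.55
ee_pos: [593.3, 90.9, 278.5]
orientation: [-0.358, -2.772, -0.034]
ft_force: [0.5, -0.7, 0.4]
width: 88.0
grasp_force: 0.0
```

Request:
jog_arm --commands '[[1, [0, 0.4, 0.1], [0, 0, 0]], [1, [0, 0.4, 0.1], [0, 0, 0]], [1, [0, 0.4, 0.1], [0, 0, 0]], [1, [0, 0.4, 0.1], [0, 0, 0]], [1, [0, 0.3, 0.1], [0, 0, 0]], [1, [0, 0, 0.2], [0, 0, 0]], [1, [0, 0, 0], [0, 0, 0]], [1, [0, 0, 0], [0, 0, 0]]]'

```text
t: 14.35
ee_pos: [617.1, 277.6, 208.8]
orientation: [-0.357, -2.77, -0.033]
ft_force: [0.0, -0.6, 0.4]
width: 87.7
grasp_force: 0.0
```

```bash
python3 - <<'E'
from kin import *
o,im,P=wrist();cv2.imwrite("pics/w2.png",im);print(o["qpos"].round(2),o["ee_pos"],o["ft_force"].round(1))
m=np.isfinite(P).all(-1)&(P[...,2]>22)&(P[...,2]<36)&(abs(P[...,0]-536)<90)&(abs(P[...,1]-303)<60)
n,l,st,_=cv2.connectedComponentsWithStats(m.astype(np.uint8));i=1+st[1:,4].argmax();q=P[l==i]
print(st[i],q[:,2].mean(),cv2.minAreaRect(q[:,:2].astype(np.float32)))
Rg=tool(-14.3,-20);g=np.array([536,303,24.])+18.7*Rg[:,2]
print(goto(o,g-60*Rg[:,2],Rg),goto(o,g,Rg))
E
```

```text
[ 0.33  0.66  1.3   0.17  1.49 -1.03] [617.05952764 277.58239011 208.75983152] [ 0.  -0.6  0.4]
[ 246   98   48  114 5239] 29.203186441976403 ((537.1797485351562, 304.2865905761719), (58.200775146484375, 144.7669219970703), 75.89434051513672)
(array([0.166, 0.075, 1.612]), array([-0.024,  0.   , -0.013])) (array([0.166, 0.086, 2.212]), array([-0.024,  0.   , -0.013]))
```

Request:
jog_arm --commands '[[1, [0.08, 0.05, 0.1], [-0.012, 0, -0.007]], [1, [0.08, 0.05, 0.1], [-0.012, 0, -0.007]], [1, [0, 0, 0.3], [0, 0, 0]], [1, [0, 0, 0.3], [0, 0, 0]], [1, [0, 0, 0.3], [0, 0, 0]], [1, [0, 0, 0.3], [0, 0, 0]], [1, [0, 0, 0.2], [0, 0, 0]], [1, [0, 0, 0.2], [0, 0, 0]], [1, [0, 0, 0], [0, 0, 0]], [1, [0, 0, 0], [0, 0, 0]]]'

```text
t: 15.4
ee_pos: [545.4, 306.7, 44.8]
orientation: [-0.345, -2.773, -0.062]
ft_force: [0.7, 0.3, -0.7]
width: 87.6
grasp_force: 0.0
```

```bash
python3 - <<'E'
from kin import *
o=get_obs();Rg=tool(-14.2,-20);g=np.array([536.8,304,24.])+18.7*Rg[:,2]
print(o["ee_pos"],g,goto(o,g,Rg),o["ft_force"])
E
```

```text
[545.35583419 306.74884527  44.77532908] [530.59964404 305.56893126   6.42774799] (array([ 0.   , -0.048,  0.408]), array([ 0.   , -0.001,  0.   ])) [ 0.65686261  0.2600649  -0.66984477]
```

Request:
jog_arm --commands '[[1, [0, -0.045, 0], [0, 0, 0]], [1, [0, 0, 0.15], [0, 0, 0]], [1, [0, 0, 0.15], [0, 0, 0]], [1, [0, 0, 0.1], [0, 0, 0]], [1, [0, 0, 0], [0, 0, 0]], [1, [0, 0, 0], [0, 0, 0]]]'

```text
t: 16.0
ee_pos: [531.0, 305.6, 6.4]
orientation: [-0.345, -2.772, -0.061]
ft_force: [0.4, -0.3, 0.8]
width: 87.7
grasp_force: 0.0
```

Request:
jog_arm --commands '[[-1, [0, 0, 0], [0, 0, 0]], [-1, [0, 0, 0], [0, 0, 0]], [-1, [0, 0, 0], [0, 0, 0]], [-1, [0, 0, 0], [0, 0, 0]], [-1, [0, 0, 0], [0, 0, 0]], [-1, [0, 0, 0], [0, 0, 0]], [-1, [0, 0, 0], [0, 0, 0]], [-1, [0, 0, 0], [0, 0, 0]]]'

```text
t: 16.8
ee_pos: [531.6, 305.8, 7.2]
orientation: [-0.345, -2.773, -0.062]
ft_force: [-0.1, -0.1, 3.0]
width: 57.6
grasp_force: 30.0
```

Request:
jog_arm --commands '[[-1, [0.035, 0, -0.094], [0, 0, 0]], [-1, [0.1, 0, -0.28], [0, 0, 0]], [-1, [0.1, 0, -0.28], [0, 0, 0]], [-1, [0.137, 0, -0.376], [0, 0, 0]], [-1, [0.137, 0, -0.376], [0, 0, 0]], [-1, [0.137, 0, -0.376], [0, 0, 0]], [-1, [0.1, 0, -0.28], [0, 0, 0]], [-1, [0, 0, 0], [0, 0, 0]], [-1, [0, 0, 0], [0, 0, 0]]]'

```text
t: 17.7
ee_pos: [531.4, 305.2, 226.1]
orientation: [-0.345, -2.774, -0.061]
ft_force: [0.2, -0.7, -2.9]
width: 57.9
grasp_force: 30.0
```

```bash
cat >> kin.py <<'E'
yw=-16.2;a_=np.radians(yw);F=np.array([np.cos(a_),np.sin(a_),0]);Lt_=np.array([-np.sin(a_),np.cos(a_),0])
N=-np.sin(np.radians(40))*F+[0,0,np.cos(np.radians(40))];X=np.cos(np.radians(40))*F+[0,0,np.sin(np.radians(40))]
CR=np.array([545,-2.5,70.])
E
python3 - <<'E'
from kin import *
o,im,P=wrist();S=get_image("scene");print(o["ee_pos"],o["width"],o["grasp_force"],o["ft_force"].round(1))
Ro=rot(o["orientation"])
# meter face in tool frame: points near tool
for nm,Q in(("W",P),("S",cloud(S))):
    L=(Q-o["ee_pos"])@Ro
    m=np.isfinite(Q).all(-1)&(abs(L[...,0])<95)&(abs(L[...,1])<27)&(L[...,2]>-45)&(L[...,2]<25);q=L[m]
    if len(q)>30:
        c,_,_,_=np.linalg.lstsq(np.c_[q[:,:2],np.ones(len(q))],q[:,2],rcond=None);r=abs(q[:,2]-np.c_[q[:,:2],np.ones(len(q))]@c)<4
        c,_,_,_=np.linalg.lstsq(np.c_[q[r][:,:2],np.ones(r.sum())],q[r][:,2],rcond=None)
        print(nm,r.sum(),c,"pitch deg",np.degrees(np.arctan(c[0])),q.min(0),q.max(0))
Rc=tool(yw,20)
print(goto(o,o["ee_pos"],Rc))
E
```

```text
[531.41625805 305.15178143 226.07077632] 57.902953280715764 29.998380839824677 [ 0.2 -0.7 -2.9]
W 17767 [ 3.72601077e-01  1.41775144e-02 -2.38937471e+01] pitch deg 20.435447787048695 [-48.37144021 -26.99801102 -41.49814345] [68.20102938 26.99756762  5.73270128]
S 283 [ 1.83422267e-01  8.08675752e-03 -2.72015390e+01] pitch deg 10.39378758412502 [-75.28854511 -26.97517132 -44.98802623] [ 9.27399565 26.93996003  3.54961253]
(array([0., 0., 0.]), array([ 0.   , -0.888,  0.046]))
```

Request:
jog_arm --commands '[[-1, [0, 0, 0], [0, -0.148, 0.008]], [-1, [0, 0, 0], [0, -0.148, 0.008]], [-1, [0, 0, 0], [0, -0.148, 0.008]], [-1, [0, 0, 0], [0, -0.148, 0.008]], [-1, [0, 0, 0], [0, -0.148, 0.007]], [-1, [0, 0, 0], [0, -0.148, 0.007]], [-1, [0, 0, 0], [0, 0, 0]], [-1, [0, 0, 0], [0, 0, 0]]]'

```text
t: 18.6
ee_pos: [530.5, 305.4, 224.6]
orientation: [0.392, 2.773, -0.072]
ft_force: [0.3, 0.3, -1.7]
width: 57.9
grasp_force: 30.0
```

```bash
python3 - <<'E'
from kin import *
o=get_obs();Rc=tool(yw,20);h=CR+92*X+67*N;print(o["ee_pos"],h,goto(o,h,Rc),ik(h,Rc,o["qpos"])[0].round(2))
E
```

```text
[530.47977372 305.41099741 224.61971617] [571.32099589 -10.1469562  180.46143778] (array([-1.044, -2.917,  0.851]), array([-0.003, -0.007,  0.002])) [ 0.05  0.3   1.99 -0.22  0.53 -1.06]
```

Request:
jog_arm --commands '[[-1, [0, -0.15, 0], [0, 0, 0]], [-1, [0, -0.3, 0], [0, 0, 0]], [-1, [0, -0.35, 0], [0, 0, 0]], [-1, [0, -0.35, 0], [0, 0, 0]], [-1, [0, -0.35, 0], [0, 0, 0]], [-1, [0, -0.35, 0], [0, 0, 0]], [-1, [0, -0.35, 0], [0, 0, 0]], [-1, [0, -0.35, 0], [0, 0, 0]], [-1, [0, -0.25, 0], [0, 0, 0]], [-1, [0, -0.1, 0], [0, 0, 0]]]'

```text
t: 19.6
ee_pos: [449.5, 23.9, 226.1]
orientation: [0.4, 2.769, -0.071]
ft_force: [-0.1, -0.2, -1.0]
width: 57.4
grasp_force: 30.0
```

Request:
jog_arm --commands '[[-1, [-0.2, 0, 0.07], [0, 0, 0]], [-1, [-0.3, 0, 0.11], [0, 0, 0]], [-1, [-0.3, 0, 0.11], [0, 0, 0]], [-1, [-0.3, 0, 0.11], [0, 0, 0]], [-1, [0, 0, 0.1], [0, 0, 0]], [-1, [0, 0, 0.1], [0, 0, 0]], [-1, [0, 0, 0], [0, 0, 0]], [-1, [0, 0, 0], [0, 0, 0]]]'

```text
t: 20.4
ee_pos: [568.3, -7.8, 206.6]
orientation: [0.395, 2.77, -0.07]
ft_force: [-1.3, 0.5, -1.7]
width: 57.9
grasp_force: 30.0
```

```bash
python3 - <<'E'
from kin import *
o,im,P=wrist();Rc=tool(yw,20);h=CR+92*X+67*N;Ro=rot(o["orientation"])
print(o["ee_pos"],o["qpos"].round(2),o["width"],"goto",goto(o,h,Rc))
rel=(o["ee_pos"]-CR);print("X,Lat,N",rel@X,rel@Lt_,rel@N)
Q=cloud(get_image("scene"))
for nm,Q in(("W",P),("S",Q)):
    B=(Q-CR)@np.c_[X,Lt_,N];m=np.isfinite(Q).all(-1)
    k=m&(B[...,0]>-25)&(B[...,0]<25)&(abs(B[...,1])<26)&(B[...,2]>-6)&(B[...,2]<22);q=B[k];print(nm,"rib/lip",len(q))
    for a in range(-12,25,3):
        s=q[abs(q[:,0]-a)<1.5]
        if len(s)>2: print(a,len(s),"N med/max",np.round([np.median(s[:,2]),s[:,2].max(),s[:,1].min(),s[:,1].max()],1))
L=(P-o["ee_pos"])@Ro
m=np.isfinite(P).all(-1)&(abs(L[...,0])<95)&(abs(L[...,1])<40)&(L[...,2]>-50)&(L[...,2]<25)
B=(P[m]-CR)@np.c_[X,Lt_,N];f=abs(B[:,2]-np.median(B[:,2]))<4
c,*_=np.linalg.lstsq(np.c_[B[f][:,:2],np.ones(f.sum())],B[f][:,2],rcond=None);print("face plane slopes deg (X,lat)",np.degrees(np.arctan(c[:2])),"med N",np.median(B[f][:,2]),"X range",np.percentile(B[f][:,0],[.5,99.5]),cv2.minAreaRect(B[f][:,:2].astype(np.float32)))
cv2.imwrite("pics/hov.png",im)
E
```

```text
[568.31603034  -7.84200512 206.5703499 ] [ 0.02  0.24  2.   -0.19  0.58 -1.13] 57.93396752779656 goto (array([ 0.055, -0.014,  0.258]), array([-0.001, -0.004, -0.001]))
X,Lat,N 106.07933630356187 1.3750713065280777 89.26879830365878
W rib/lip 711
-9 72 N med/max [ 17.3  18.6 -18.1  17.6]
-6 129 N med/max [ 17.4  19.4 -18.1  17.6]
-3 367 N med/max [  8.6  18.9 -18.6  17.5]
0 73 N med/max [  3.    5.1 -18.   17.5]
3 58 N med/max [  3.2   4.4 -17.8  17.4]
6 12 N med/max [  3.7   4.7 -17.9  17.3]
S rib/lip 147
-9 3 N med/max [ 10.6  16.2 -16.7   5. ]
-6 35 N med/max [  6.6  17.6 -16.7  18.6]
-3 62 N med/max [  8.2  17.5 -16.5  19.1]
0 10 N med/max [  9.5  15.2 -15.4  14.1]
3 8 N med/max [  2.1   2.8 -17.3  18. ]
6 3 N med/max [ -0.6   1.9 -16.8  11.6]
9 4 N med/max [  2.2   3.  -14.9  14.2]
12 3 N med/max [  1.7   2.5 -16.9  18.6]
18 6 N med/max [  2.6   3.1 -16.9  14. ]
21 5 N med/max [  2.3   3.3 -16.3  18.4]
24 4 N med/max [ -0.3   1.6 -16.5  11.8]
face plane slopes deg (X,lat) [ 0.27885458 -0.06065895] med N 110.9645703238008 X range [ 41.61704693 161.94842438] ((101.9255599975586, 0.041790008544921875), (75.61001586914062, 123.3165283203125), 89.40631866455078)
```

View pics/hov.png

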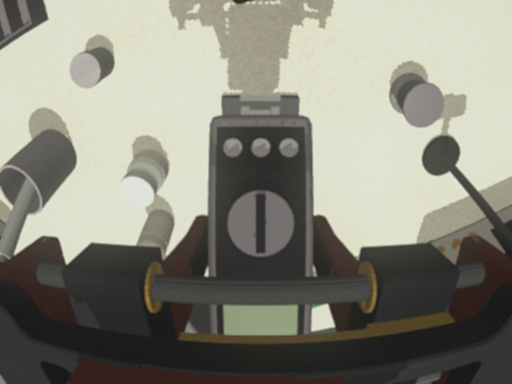

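The wrist view shows the held meter from (210,115) to (312,335), screen end at the top of the slope. It is in line with the lip and rib ends at (222–298, 105), so it's ready to lower.

```bash
cat > near.py <<'E'
from kin import *
import sys
def rep(*targets):
    o,im,P=wrist();Rc=tool(yw,20);rel=o["ee_pos"]-CR;print("TCP X,Lat,N",(rel@np.c_[X,Lt_,N]).round(1),"ft",o["ft_force"].round(1),"w",round(o["width"],1),"q",o["qpos"].round(2))
    B=(P-CR)@np.c_[X,Lt_,N];n=rel@N+22;x=rel@X;ok=np.isfinite(P).all(-1)
    k=ok&(abs(B[...,2]-n)<5)&(B[...,0]<x-25)&(B[...,0]>x-80)&(abs(B[...,1])<45);q=B[k]
    if len(q): print("meter lat",np.percentile(q[:,1],[.5,99.5]).round(1),"low end X",np.percentile(q[:,0],.5).round(1),"face N",np.median(q[:,2]).round(1), "by lat slope", np.polyfit(q[:,0],q[:,2],1)[0].round(3))
    k=ok&(B[...,0]>-14)&(B[...,0]<2)&(abs(B[...,1])<30)&(B[...,2]>10)&(B[...,2]<22);q=B[k]
    if len(q): print("lip lat",np.percentile(q[:,1],[.5,99.5]).round(1),"X",np.percentile(q[:,0],[1,99]).round(1),"N",np.median(q[:,2]).round(1))
    for t in targets: print(t,goto(o,CR+np.c_[X,Lt_,N]@np.array(t),Rc))
E
python3 -c "
from near import *
rep((75,0,40),(75,0,15),(75,-.3,15))"
```

```text
TCP X,Lat,N [107.1   1.9  89.6] ft [ 0.3 -0.3 -2.4] w 57.8 q [ 0.02  0.24  2.   -0.19  0.58 -1.13]
meter lat [-27.3  28.5] low end X 42.1 face N 111.0 by lat slope 0.02
lip lat [-18.5  17.4] X [-8.9 -3. ] N 16.8
(75, 0, 40) (array([ 0.132, -0.019,  0.576]), array([ 0.   , -0.001, -0.   ]))
(75, 0, 15) (array([ 0.046, -0.019,  0.811]), array([ 0.   , -0.001, -0.   ]))
(75, -0.3, 15) (array([ 0.046, -0.022,  0.811]), array([ 0.   , -0.001, -0.   ]))
```

Request:
jog_arm --commands '[[-1, [0.04, -0.006, 0.15], [0, 0, 0]], [-1, [0.04, -0.006, 0.15], [0, 0, 0]], [-1, [0, 0, 0.15], [0, 0, 0]], [-1, [0, 0, 0.15], [0, 0, 0]], [-1, [0, 0, 0.1], [0, 0, 0]], [-1, [0, 0, 0], [0, 0, 0]], [-1, [0, 0, 0], [0, 0, 0]]]'

```text
t: 21.25
ee_pos: [585.1, -13.2, 139.1]
orientation: [0.394, 2.768, -0.069]
ft_force: [1.3, -1.0, -2.3]
width: 57.7
grasp_force: 30.0
```

```bash
python3 -c "
from near import *
rep((68,0.5,14),(68,0.5,9),(61,.5,9))"
```

```text
TCP X,Lat,N [76.2  0.9 26.3] ft [ 1.3 -1.  -2.3] w 57.7 q [ 0.01  0.38  2.01 -0.24  0.43 -1.08]
meter lat [-28.3  27.4] low end X 11.1 face N 47.7 by lat slope 0.022
lip lat [-18.2  17.4] X [-9.1 -2.6] N 17.0
(68, 0.5, 14) (array([ 0.035, -0.004,  0.144]), array([ 0.   , -0.001, -0.   ]))
(68, 0.5, 9) (array([ 0.018, -0.004,  0.191]), array([ 0.   , -0.001, -0.   ]))
(61, 0.5, 9) (array([ 0.084, -0.004,  0.215]), array([ 0.   , -0.001, -0.   ]))
```

Request:
jog_arm --commands '[[-1, [0.014, 0, 0.06], [0, 0, 0]], [-1, [0.013, 0, 0.06], [0, 0, 0]], [-1, [0, 0, 0.04], [0, 0, 0]], [-1, [0, 0, 0], [0, 0, 0]], [-1, [0, 0, 0], [0, 0, 0]]]'

```text
t: 21.8
ee_pos: [587.8, -14.2, 122.6]
orientation: [0.394, 2.768, -0.069]
ft_force: [-0.1, -0.1, -2.5]
width: 58.3
grasp_force: 30.0
```

```bash
python3 -c "
from near import *
rep((68,0.7,9.5),(62,.7,9.5))"
```

```text
TCP X,Lat,N [67.8  0.7 11.8] ft [-0.1 -0.1 -2.5] w 58.3 q [ 0.01  0.41  2.01 -0.25  0.4  -1.06]
meter lat [-28.6  27.4] low end X 2.7 face N 33.2 by lat slope 0.019
lip lat [-18.   17.5] X [-9.3 -3.2] N 17.1
(68, 0.7, 9.5) (array([-0.01 , -0.   ,  0.021]), array([-0.   , -0.002, -0.   ]))
(62, 0.7, 9.5) (array([ 0.046, -0.   ,  0.041]), array([-0.   , -0.002, -0.   ]))
```

Request:
jog_arm --commands '[[-1, [0.02, 0, 0.007], [0, 0, 0]], [-1, [0.02, 0, 0.007], [0, 0, 0]], [-1, [0, 0, 0], [0, 0, 0]], [-1, [-0.004, 0, 0.01], [0, 0, 0]], [-1, [-0.004, 0, 0.01], [0, 0, 0]], [-1, [0, 0, 0], [0, 0, 0]]]'

```text
t: 22.45
ee_pos: [585.7, -13.5, 119.1]
orientation: [0.395, 2.768, -0.069]
ft_force: [-6.5, 3.4, 7.3]
width: 58.1
grasp_force: 30.0
```

```bash
python3 -c "
from near import *
rep((62,.7,9.5))"
```

```text
TCP X,Lat,N [63.8  0.8 10.5] ft [-6.5  3.4  7.3] w 58.1 q [ 0.01  0.41  2.02 -0.26  0.39 -1.05]
meter lat [-28.5  27.4] low end X -1.3 face N 31.9 by lat slope 0.021
lip lat [-18.2  17.4] X [-9.  -5.7] N 17.3
(62, 0.7, 9.5) (array([ 0.013, -0.001,  0.016]), array([-0.   , -0.001, -0.   ]))
```

Request:
jog_arm --commands '[[-1, [0.012, 0, -0.002], [0, 0, 0]], [-1, [0.01, 0, 0.003], [0, 0, 0]], [-1, [0, 0, 0], [0, 0, 0]], [-1, [0, 0, 0], [0, 0, 0]]]'

```text
t: 22.9
ee_pos: [585.3, -13.2, 118.7]
orientation: [0.394, 2.766, -0.069]
ft_force: [-1.2, -0.3, 6.6]
width: 57.5
grasp_force: 30.0
```

```bash
python3 -c "
from near import *
rep();print(get_obs()['ft_force']@X,get_obs()['ft_force']@N)"
```

```text
TCP X,Lat,N [63.2  0.9 10.5] ft [-1.2 -0.3  6.6] w 57.5 q [ 0.01  0.41  2.02 -0.27  0.38 -1.05]
meter lat [-28.3  27.5] low end X -1.8 face N 32.0 by lat slope 0.022
lip lat [-18.6  17.5] X [-9.4 -6.2] N 17.4
3.26394128730247 6.080127530792095
```

Request:
jog_arm --commands '[[-1, [0.014, 0, 0.003], [0, 0, 0]], [-1, [0, 0, 0], [0, 0, 0]], [-1, [0, 0, 0], [0, 0, 0]]]'

```text
t: 23.25
ee_pos: [585.3, -13.2, 118.7]
orientation: [0.393, 2.763, -0.069]
ft_force: [0.2, -3.2, 7.7]
width: 57.8
grasp_force: 30.0
```

```bash
python3 -c "
from near import *
rep();print(get_obs()['ft_force']@X,get_obs()['ft_force']@N)"
```

```text
TCP X,Lat,N [63.2  1.  10.6] ft [ 0.2 -3.2  7.7] w 57.8 q [ 0.01  0.41  2.02 -0.27  0.38 -1.05]
meter lat [-28.3  27.5] low end X -1.9 face N 31.9 by lat slope 0.022
lip lat [-18.5  17.6] X [-9.3 -6.3] N 17.4
5.885367031526186 5.347963496099336
```

Request:
jog_arm --commands '[[-0.2, [0, 0, 0], [0, 0, 0]], [0.4, [0, 0, 0], [0, 0, 0]], [0.6, [0, 0, 0], [0, 0, 0]], [0.8, [0, 0, 0], [0, 0, 0]], [0.8, [0, 0, 0], [0, 0, 0]], [0.8, [0, 0, 0], [0, 0, 0]], [0.8, [0, 0, 0], [0, 0, 0]], [0.8, [0, 0, 0], [0, 0, 0]]]'

```text
t: 24.1
ee_pos: [583.0, -12.7, 116.9]
orientation: [0.394, 2.768, -0.069]
ft_force: [-0.5, -0.3, 0.6]
width: 79.1
grasp_force: 0.0
```

Request:
jog_arm --commands '[[0.8, [0, 0, -0.1], [0, 0, 0]], [0.8, [0, 0, -0.2], [0, 0, 0]], [0.8, [0, 0, -0.3], [0, 0, 0]], [0.8, [0, 0, -0.3], [0, 0, 0]], [0.8, [0, 0, -0.3], [0, 0, 0]], [0.8, [0, 0, -0.3], [0, 0, 0]], [0.8, [0, 0, 0], [0, 0, 0]], [0.8, [0, 0, 0], [0, 0, 0]]]'

```text
t: 24.9
ee_pos: [533.9, 1.7, 258.9]
orientation: [0.394, 2.766, -0.068]
ft_force: [0.3, 0.2, -0.3]
width: 79.0
grasp_force: 0.0
```

```bash
python3 - <<'E'
from kin import *
o,im,P=wrist();S=get_image("scene");print(o["ee_pos"],o["width"],o["ft_force"].round(1))
for nm,Q in(("W",P),("S",cloud(S))):
    B=(Q-CR)@np.c_[X,Lt_,N];ok=np.isfinite(Q).all(-1)
    k=ok&(abs(B[...,2]-31)<5)&(B[...,0]>-20)&(B[...,0]<170)&(abs(B[...,1])<45);q=B[k]
    c=np.linalg.lstsq(np.c_[q[:,:2],np.ones(len(q))],q[:,2],rcond=None)[0]
    print(nm,len(q),"face N",np.median(q[:,2]),"slopes deg",np.degrees(c[:2]),cv2.minAreaRect(q[:,:2].astype(np.float32)),np.percentile(q[:,:2],[.5,99.5],axis=0))
    k=ok&(B[...,0]>-14)&(B[...,0]<2)&(abs(B[...,1])<30)&(B[...,2]>10)&(B[...,2]<22);q=B[k]
    if len(q): print("lip lat",np.percentile(q[:,1],[.5,99.5]),"X",np.percentile(q[:,0],[1,99]))
Q=cloud(S);p=Q[np.isfinite(Q).all(-1)&(abs(Q[...,2]-99)<4)&(np.hypot(Q[...,0]-529,Q[...,1]+317)<44)];print("pot",cv2.minEnclosingCircle(p[:,:2].astype(np.float32)))
cv2.imwrite("pics/fin.png",np.hstack([cv2.resize(S["image"][180:350,100:330],(406,300)),cv2.resize(im,(400,300))]))
E
```

```text
[533.85468303   1.70636661 258.91877752] 79.01016702351971 [ 0.3  0.2 -0.3]
W 7266 face N 32.1133867560158 slopes deg [ 0.00706966 -0.01404628] ((69.49213409423828, -0.030012130737304688), (144.36766052246094, 58.31599426269531), 0.00598306767642498) [[ -1.70778246 -29.03382537]
 [141.37582839  28.10380275]]
lip lat [-18.13159907  17.05323236] X [-10.04796374  -6.70821874]
S 562 face N 31.255646293931292 slopes deg [-0.70464055  1.44645577] ((71.88214111328125, 0.001949310302734375), (56.63990783691406, 146.18789672851562), 89.81272888183594) [[  1.57443091 -27.53122461]
 [142.07589504  28.19513139]]
pot ((530.8980712890625, -316.1258239746094), 40.75272750854492)
```

View pics/fin.png

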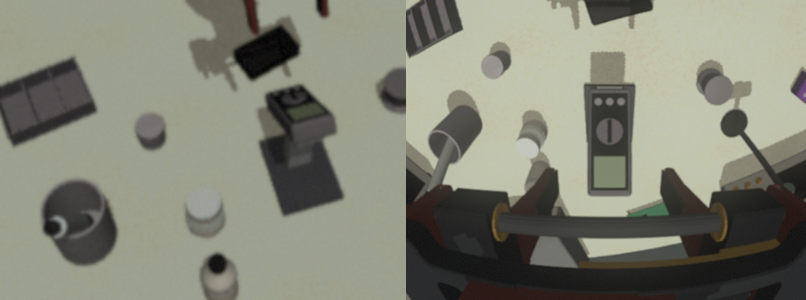

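The final picture shows the meter flat on the rest, lower end at the lip and screen end up, at (300,115) left and (609,140) right. The pump is in the upright pot at (75,220) left. The measured face slope is about 0°, it is centred within 1 mm, and the lower end is at the lip. Handing in.

```bash
python3 -c "
from workcell import close_job
print(close_job())"
```

```text
the job is handed in; nothing more can be done
None
```

The job is handed in: the solder pump stands nozzle down in the pot, leaning on its rim, and the pocket meter lies flat on the rest, screen end up, centred to about 1 mm and against the lip; the pot hasn't moved, and the arm used about 25 s of the 66 s.

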